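# Third hand at the pump screwing jig

## Robot

A 7-joint arm with a two-finger parallel gripper is mounted at the origin on the work surface. World frame = base frame: x ahead of the robot, y to its left, z up, the work surface at z = 0. Lengths are in m, angles in rad, forces in N, time in s.
With the tool pointing down it reaches from about 0.4 to 0.9 m from the base axis. Payload 5.6 kg.
Tool frame: the origin (TCP) lies at the centre of the arm's flange, where the gripper is bolted on; the fingertips stand 190 mm ahead of it and the grasp point (between the pads) lies 171 mm ahead of it; y points along the fingers, x is the direction in which the jaws open and shut, and the axes are right-handed (so a half turn about y gives the same grasp; the last joint's range is limited). The gripper opens to 92 mm and grips with 3 to 60 N. Pads are 20 mm wide; open, the fingers measure 128 mm over their backs; the gripper's body (75 mm by 189 mm) begins 69 mm behind the grasp point.
Start: joints at [1.188, 0.468, -0.012, 1.603, 0.006, 1.071, -0.056], TCP at [0.217, -0.613, 0.405] pointing down, gripper open.
Joint ranges: [-2.53, 2.53], [-0.31, 2.02], [-1.57, 1.55], [0.28, 2.44], [-1.29, 4.43], [0.15, 1.84], [-2.92, 2.92]. Speed limits (rad/s): [2.57, 2.57, 3.14, 3.14, 3.14, 3.14, 3.14].

## Interface

Orientations are given as a unit quaternion [w, x, y, z].
In Python, from bench import arm gives the robot as it stands.
- The arm moves only by the tool jog_arm, never from a script. Its argument "moves" is a list that holds one entry, the list of rows, each a list of 7 numbers: the finger opening in m, from 0 to 0.0919, then the shift along the tool's x, y, z in m, then the turn, a rotation vector about the tool's x, y, z in rad. A call has 1 to 10 rows; each row is the pose to reach, as a shift and turn from the pose commanded when the call began, along the tool's axes at that moment; what a row does not reach only later rows make up. A row lasts 1/8 s, in which the tool goes at most 62.5 mm and 10.7 degrees, less where a joint would pass 70% of its speed; a pose out of reach is approached as far as the arm can. A call with a gripper value outside its range is refused whole. The fingers move at their own pace and stop on an object; "squeeze" is the grip in N (left out, the last holds). Time passes only in rows, so rows that repeat a pose let the fingers close. It gives the time, the measured TCP pose, the force and the opening at its end, in the units of the state.
- arm.sense(): the state, without advancing time (a new reading comes with each control period).
- arm.camera(name): name is "scene" or "top"; returns a dict with "frame" (384x512x3 uint8, red, green, blue), "K" (3x3 intrinsics, pixels), "eye" and "rotation" of the camera in the world. Camera axes: x right, y up, looking along -z (the intrinsics and any distortion apply to the point x, -y, -z); pixel columns grow to the right and rows downward; lengths in m; the calibration is good to about 2 mm. A picture is of the moment at which its call begins. There is no depth.
- arm.job_done(): hands the job in, once; it reports no verdict.
The state is a dict: "time_s": time; "qpos": joint angles; "qvel": joint speeds; "joint_efforts": joint torques, N m; "tool_pos": TCP position; "orientation": TCP orientation; "force": force on the tool from outside, world axes, zero at the start; "torque": the same for the moment, N m; "grip_width": finger opening in m.
Only numpy, scipy, OpenCV 4.12 (cv2) and the standard library are available. Lean on these libraries where they do the work, as an engineer would, in place of code of your own. Each camera call takes 0.05 s, during which the arm holds its last target. There are 200 camera calls.

## Task

Set up the screwing jig and be the third hand: first slide the jig's side stop along its track until its pointer lines up with the small clip on the edge rail. Then pick up the water pump, rest it flat on the jig plate with the end of its bracket up against the stop (without shifting the stop off the clip), and press the bracket's flat face squarely against the sprung fence with a gentle, steady push of about 10 newtons, never more than 20. Finish still holding it pressed like that, so that a colleague can drive the screws, and leave the screwdriver, jug and paper roll alone.

Things in the scene. Friction and masses are not known exactly. Their poses are not given: they have to be found in the camera images.
- jig: Fixed jig on the bench: dark steel plate 225 x 310 x 10 mm. Origin at the bench's surface, 60 mm in front of the fence's face at rest, midway along the fence. Its x axis points level, squarely into the fence (the pressing direction), y along the fence and the stop's track, z up. The plate's top is at z = 10 mm and spans x from -85 to +140 mm, y from -155 to +155 mm. An aluminium rail, 4 mm high on the plate, runs along the near edge (x = -85 to -75 mm).
- fence (a joint): Give of the sprung fence (m): 0 at rest, growing as the fence is pushed back along the jig's +x. Its springs give 1 mm per newton (1000 N/m, no preload), end of travel at 30 mm; so 10 N shows as 0.010.
- fence_face (a point): Middle of the fence's flat face (at height 36 mm above the bench), moving with the fence. The fence is an upright aluminium plate 280 mm long along the jig's y, 12 mm thick, from 12 to 64 mm above the bench. Axes as the jig's. 50 mm behind it, free space for its give, stands a fixed block, 55 mm high.
- stop (a joint): Position of the side stop along its track (m), 0 to 0.13, growing towards the jig's +y. The stop stays where it is left; it takes about 8 N to slide it.
- stop_grip (a point): Centre of the side stop's upright grip, 38 mm above the plate. The grip is a black block 26 mm (jig x) by 20 mm (jig y), its top 57 mm above the plate; pinch it across its 20 mm, fingers either side along the track. From the grip a 20 mm wide steel tongue reaches 51 mm towards the fence from the grip's centre, up to 31 mm above the plate. Axes as the jig's.
- stop_face (a point): Point on the stop's flat side that faces the jig's -y (grip and tongue are flush there, 10 mm from the stop's middle), 40 mm nearer to the fence than the grip's centre and 16 mm above the plate. The bracket's end goes against this side. Axes as the jig's.
- stop_pointer (a point): Tip of the stop's thin steel pointer, which sticks out from the grip towards the near edge (jig -x), 68 mm from the grip's centre and level with its middle in y. Axes as the jig's.
- clip_mark (a point): Top centre of the small brass clip (16 x 8 x 12 mm), fixed on the near edge rail: the pointer must have the same position along the jig's y as this point. Axes as the jig's.
- pump_grip (a point): Grasp point of the loose water pump, on its centre line, half-way up (25 mm above its flat underside). The pump is a black block 76 mm long (its x, from 26 mm behind to 50 mm ahead of this point), 40 mm wide (y) and 50 mm high, with a steel mounting bracket on its +x end and a nozzle on its -x end (reaching 46 mm behind this point); 0.45 kg or so. Pinch it from above across its 40 mm width. x points to the bracket's flat face, z up.
- pump_face (a point): Centre of the flat outer face of the pump's bracket (100 mm wide, 50 mm high), 58 mm ahead of point pump_grip along the pump's x. x points out of the face. This face goes against the fence.
- pump_end (a point): Middle of the flat +y end of the pump's bracket: 50 mm to the pump's +y of its centre line, 44 mm ahead of pump_grip. The bracket's ends are cheeks 30 mm long (from the flat face backwards) and 50 mm high. This end goes against the stop.
- driver_grip (a point): Grip of a loose screwdriver lying on the bench, a bystander.
- jug_rim (a point): Centre of the rim of a loose steel jug, 72 mm wide, 85 mm high, upright on the bench, a bystander.
- roll: Loose paper roll standing on the bench, 104 mm wide, 100 mm high, a bystander; origin at the centre of its underside.
Not all that is in view belongs to the job. What is shaped like the part that bears pump_grip but yellow is not meant.

How it is judged:
On the way, in this order (a step that is already met when the one before it is completed fails the run):
1. the side stop's pointer is lined up with the clip (within 5 mm) while the pump is not yet at the fence (y of stop_pointer in the frame of clip_mark between -0.005 and 0.005 m and contact force between pump and fence below 0.1 N), for 0.3 s.
2. the pump lies on the jig against the stop and is pressed to the fence with 6 to 15 N (contact force between pump and fence between 6 and 15 N and angle between the x axis of pump_face and the x axis of fence_face, either way round below 0.07 rad and angle between pump_grip's own z axis and vertical below 0.07 rad and z of pump_grip in the frame of jig between 0.03 and 0.04 m and y of pump_end in the frame of stop_face between -0.007 and 0.003 m and contact force between the fingers and pump above 2 N), for 0.5 s.
At the end, for the whole second after the job is handed in: Pointer within 5 mm of the clip; pump flat on the plate (5 mm, 0.07 rad), bracket end within 7 mm of the stop, face square to the fence (0.07 rad); still held by the fingers and pressing on the fence with 6 to 15 N through the last second (all of step 2 and y of stop_pointer in the frame of clip_mark between -0.005 and 0.005 m); the arm keeps its last pose, push and grip.
It fails at once if the pump is rammed into the fence (give over 23 mm, 23 N) (value of joint fence above 0.023 m).
It fails at once if screwdriver, jug or paper roll moved by more than 30 mm (distance of any of driver_grip, jug_rim, roll from where it was at the start of the episode above 0.03 m).
It also fails if it takes over 64 s, if anything falls off the work surface, if the arm or the gripper's body presses on something with over 40 N, if the wrist force passes 120 N, or if a joint passes its speed limit or range.

## Working session

There is one attempt and no reset: what is moved stays moved. The work goes in short steps, Python scripts to look and compute and a tool call to move; the robot and the scene stay as the last step left them, time stands still between calls to the robot, and variables do not carry over. Pictures are saved under pics/ and viewed, on a budget of 10 in all, crops included, one or two more only if the job needs it, and the job is handed in when it is done.

Besides the shell and the picture viewer there is one more tool, called after "Emit:" as name([rows], argument=value, ...), one row to a line, values as JSON. jog_arm: Moves the arm, as the interface text tells. Its arguments: {"type":"object","properties":{"moves":{"type":"array","items":{"type":"array","items":{"type":"array","items":{"type":"number"}}}},"squeeze":{"type":"number"}},"required":["moves"]}

```bash
mkdir -p pics; cat > h.py <<'E'
import numpy as np, cv2
from bench import arm
def cam(n, fn=None):
    c=arm.camera(n)
    if fn: cv2.imwrite('pics/'+fn, c['frame'][:,:,::-1])
    return c
def ray(c,u,v,z):
    K=np.array(c['K']);R=np.array(c['rotation']);e=np.array(c['eye'])
    d=np.linalg.inv(K)@[u,v,1.]; d=R@[d[0],-d[1],-d[2]]
    return e+d*(z-e[2])/d[2]
def proj(c,p):
    K=np.array(c['K']);R=np.array(c['rotation']);e=np.array(c['eye'])
    q=R.T@(np.array(p)-e); q=K@[q[0],-q[1],-q[2]]; return q[:2]/q[2]
E
python3 - <<'E'
from h import *
for n in('scene','top'):
    c=cam(n,n+'0.png'); print(n,{k:np.round(v,4).tolist() if k!='frame' else 0 for k,v in c.items() if k in('K','eye','rotation')},[k for k in c])
print(arm.sense())
E
```

```text
scene {'K': [[394.4458, 0.0, 255.5293], [0.0, 394.4458, 189.2767], [0.0, 0.0, 1.0]], 'eye': [1.3247, 0.8425, 0.8495], 'rotation': [0.3056, 0.1813, 0.4487, 0.82]} ['frame', 'K', 'eye', 'rotation']
top {'K': [[363.8714, 0.0, 257.1605], [0.0, 363.8714, 195.0722], [0.0, 0.0, 1.0]], 'eye': [0.2938, -0.0358, 1.1123], 'rotation': [-0.6731, -0.0688, 0.0763, 0.7324]} ['frame', 'K', 'eye', 'rotation']
{'time_s': 0.1, 'qpos': array([ 1.18802917,  0.46828854, -0.01161147,  1.6035023 ,  0.00598955,
        1.07140658, -0.05628355]), 'qvel': array([-0.00028624, -0.00023855,  0.00089314, -0.00328917,  0.00100966,
       -0.00078312,  0.00032321]), 'joint_efforts': array([ 9.37123405e-04, -5.21650922e+01, -1.24288362e-02, -2.44366407e+01,
       -5.67966874e-02,  1.40493593e-02,  4.15428929e-05]), 'tool_pos': array([ 0.21651464, -0.61265039,  0.40384784]), 'orientation': array([ 0.57761728, -0.57703586,  0.40875435, -0.40780849]), 'force': array([ 0.23069261,  0.25965866, -0.31500999]), 'torque': array([-0.00241558,  0.04338696, -0.01077807]), 'grip_width': 0.09197959590171179}
```

View pics/scene0.png

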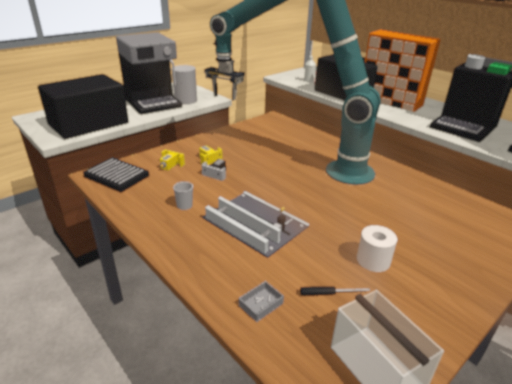

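View pics/top0.png

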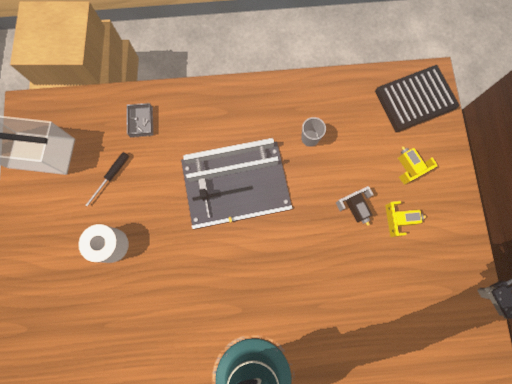

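The scene view shows the jig at about (255,222), with the pump near (212,170) beside the yellow decoys. The top view shows the jig at (237,183), the stop at about (205,190), the clip at (230,219), the pump at (357,205), the jug at (314,130) and the roll at (103,243).

```bash
sed -i "s/^from bench/from scipy.spatial.transform import Rotation as Ro\nfrom bench/; s/R=np.array(c\['rotation'\])/w,x,y,z=c['rotation'];R=Ro.from_quat([x,y,z,w]).as_matrix()/" h.py
python3 - <<'E'
from h import *
f=cv2.imread('pics/top0.png')[120:240,175:385]
cv2.imwrite('pics/crop0.png',cv2.resize(f,None,fx=3.8,fy=3.8,interpolation=cv2.INTER_CUBIC))
c=arm.camera('top')
for n,u,v,z in[('TL',181,152,.01),('TR',272,140,.01),('BL',193,227,.012),('BR',291,208,.012),('clip',230,219,.02),('pump',360,208,.05),('jug',314,128,.085),('roll',98,244,.1)]: print(n,ray(c,u,v,z).round(3))
s=arm.sense();w,x,y,z=s['orientation'];print(Ro.from_quat([x,y,z,w]).as_matrix().round(3))
E
```

```text
TL [0.428 0.036 0.732]
TR [ 0.433 -0.065  0.732]
BL [0.344 0.027 0.732]
BR [ 0.356 -0.078  0.732]
clip [ 0.35  -0.013  0.732]
pump [ 0.35  -0.151  0.732]
jug [ 0.443 -0.113  0.732]
roll [0.335 0.126 0.732]
[[ 0.333 -0.001  0.943]
 [-0.943  0.001  0.333]
 [-0.001 -1.    -0.   ]]
```

View pics/crop0.png

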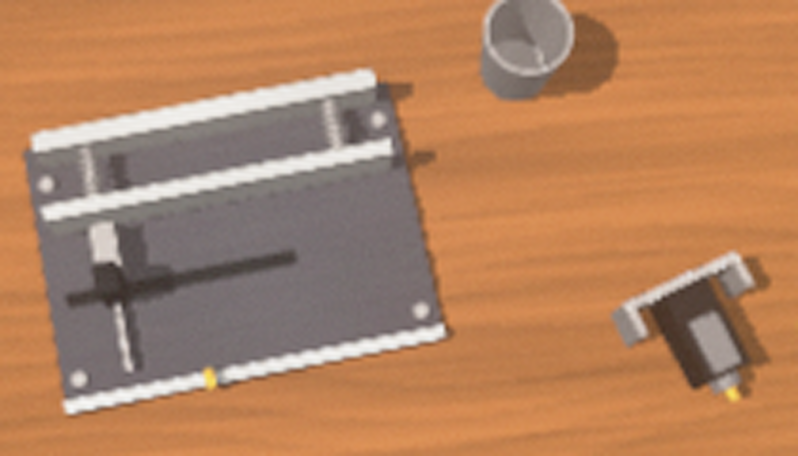

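Crop (3.8x zoom, offset 175,120): the near rail runs from (66,408) to (447,332). The clip is at (210,378), the pointer tip at (129,370), the grip at about (112,290), and the fence top from (42,213) to (392,148). The pump has its bracket from (617,308) to (745,258) and its nozzle at (735,393).

```bash
sed -i "s/w,x,y,z=c\['rotation'\];R=Ro.from_quat(\[x,y,z,w\])/R=Ro.from_quat(np.roll(c['rotation'],-1))/" h.py
python3 - <<'E'
from h import *
c=arm.camera('top')
P=lambda u,v,z: ray(c,175+(u+.5)/3.8-.5,120+(v+.5)/3.8-.5,z)
d={}
for n,u,v,z in[('railL',66,413,.01),('railR',449,336,.01),('plateTL',25,150,.01),('fenceL',42,213,.064),('fenceR',392,148,.064),('clip',210,375,.026),('ptr',129,370,.03),('gripTopL',68,298,.067),('gripTop',112,275,.067),
 ('brL',612,306,.05),('brR',738,254,.05),('pTL',650,303,.05),('pTR',708,280,.05),('pBL',696,387,.05),('pBR',748,362,.05),('noz',735,393,.025),('jug',528,35,.085)]: d[n]=P(u,v,z); print(n,d[n].round(3))
v=d['railR']-d['railL'];print('raillen',np.linalg.norm(v),np.arctan2(v[1],v[0])+np.pi/2); 
v=d['fenceR']-d['fenceL'];print('fence',np.linalg.norm(v),np.arctan2(v[1],v[0])+np.pi/2)
v=d['brR']-d['brL'];print('bracket',np.linalg.norm(v),np.arctan2(v[1],v[0])+np.pi/2)
print(ray(c,98,244,.1))
# brass
f=c['frame'];h=cv2.cvtColor(f,cv2.COLOR_RGB2HSV);m=cv2.inRange(h[205:235,215:245],(20,140,120),(35,255,255));ys,xs=np.nonzero(m);print('clip px',xs.mean()+215,ys.mean()+205,len(xs),ray(c,xs.mean()+215,ys.mean()+205,.022))
# other view check
s=cam('scene');f=s['frame'][185:260,195:315];cv2.imwrite('pics/s1.png',cv2.resize(f[:,:,::-1],None,fx=6,fy=6,interpolation=cv2.INTER_CUBIC))
E
```

```text
railL [0.437 0.148 0.01 ]
railR [ 0.473 -0.163  0.01 ]
plateTL [0.659 0.172 0.01 ]
fenceL [0.588 0.151 0.064]
fenceR [ 0.618 -0.128  0.064]
clip [0.455 0.031 0.026]
ptr [0.464 0.094 0.03 ]
gripTopL [0.518 0.133 0.067]
gripTop [0.533 0.098 0.067]
brL [ 0.48  -0.288  0.05 ]
brR [ 0.513 -0.392  0.05 ]
pTL [ 0.48  -0.318  0.05 ]
pTR [ 0.494 -0.366  0.05 ]
pBL [ 0.411 -0.345  0.05 ]
pBR [ 0.427 -0.388  0.05 ]
noz [ 0.406 -0.382  0.025]
jug [ 0.695 -0.242  0.085]
raillen 0.31355333529453333 0.11610428177107135
fence 0.2797723356394147 0.10705782011102438
bracket 0.109619242473788 0.3071091000666455
[0.40362826 0.39413917 0.1       ]
clip px 229.85714285714286 219.14285714285714 7 [0.45344187 0.03130815 0.022     ]
```

View pics/s1.png

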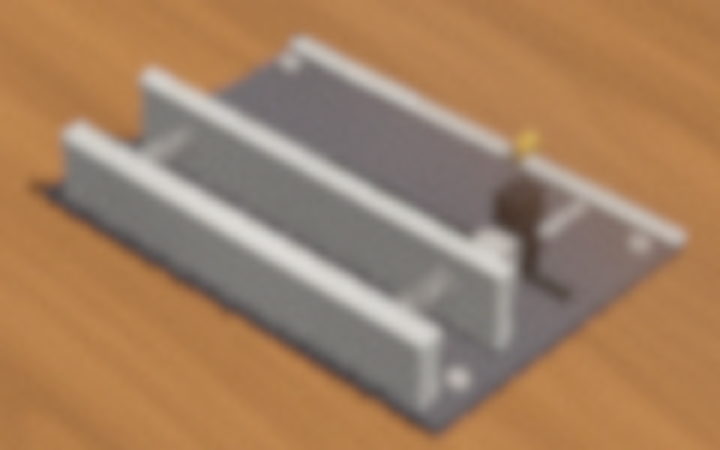

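Estimates in world frame: jig origin about (0.538, 0.003), yaw about 0.111. Clip at jig y of about 0.038 and stop at jig y of about 0.097. Pump grip at about (0.442, -0.358), yaw about 0.32. The rail and fence lengths came out at 314 and 280 mm, close to the given 310 and 280. Next I move above the stop.

Emit:
jog_arm([
  [[0.0919,-0.57,0.08,0.535,0,0.23,0],[0.0919,-0.57,0.08,0.535,0,0.23,0],[0.0919,-0.57,0.08,0.535,0,0.23,0],[0.0919,-0.57,0.08,0.535,0,0.23,0],[0.0919,-0.57,0.08,0.535,0,0.23,0],[0.0919,-0.57,0.08,0.535,0,0.23,0],[0.0919,-0.57,0.08,0.535,0,0.23,0],[0.0919,-0.57,0.08,0.535,0,0.23,0],[0.0919,-0.57,0.08,0.535,0,0.23,0],[0.0919,-0.57,0.08,0.535,0,0.23,0]],
], squeeze=20)

```text
time_s: 1.5
tool_pos: [0.4673, -0.0419, 0.3412]
orientation: [0.527, -0.526, 0.472, -0.472]
force: [0.2, -0.6, 0.3]
grip_width: 0.0919
```

Emit:
jog_arm([
  [[0.0919,-0.05,0,0.03,0,0,0],[0.0919,-0.1,0,0.06,0,0,0],[0.0919,-0.13,0,0.077,0,0,0],[0.0919,-0.13,0,0.077,0,0,0],[0.0919,-0.13,0,0.077,0,0,0]],
])

```text
time_s: 2.12
tool_pos: [0.5287, 0.0932, 0.3407]
orientation: [-0.526, 0.527, -0.472, 0.472]
force: [0.0, -1.0, -0.0]
grip_width: 0.0921
```

```bash
python3 - <<'E'
from h import *
print(arm.sense()['tool_pos'],arm.sense()['orientation'])
O=np.array([.538,.003,0]);a=.111;J=lambda x,y,z:O+[np.cos(a)*x-np.sin(a)*y,np.sin(a)*x+np.cos(a)*y,z]
c=cam('scene');s=c['frame'].copy()
for p in [J(-85,0,0)*0+J(-.083,.0977,.03),J(-.08,.0377,.026),J(-.015,.097,.067)]: print(proj(c,p).round(1))
f=s[185:260,195:315];h=cv2.cvtColor(s,cv2.COLOR_RGB2HSV)
m=cv2.inRange(h[200:216,275:292],(20,120,140),(35,255,255));ys,xs=np.nonzero(m);print('clip',xs.mean()+275,ys.mean()+200,len(xs),ray(c,xs.mean()+275,ys.mean()+200,.022))
q=s[130:270,180:340];cv2.imwrite('pics/s2.png',cv2.resize(q[:,:,::-1],None,fx=4,fy=4,interpolation=cv2.INTER_CUBIC))
E
```

```text
[0.52874134 0.09316104 0.34072182] [-0.52603848  0.5269553  -0.47204727  0.47198835]
[294.7 213.8]
[281.  208.4]
[283.3 213.3]
clip 282.3333333333333 208.33333333333334 3 [0.44629527 0.03055721 0.022     ]
```

View pics/s2.png

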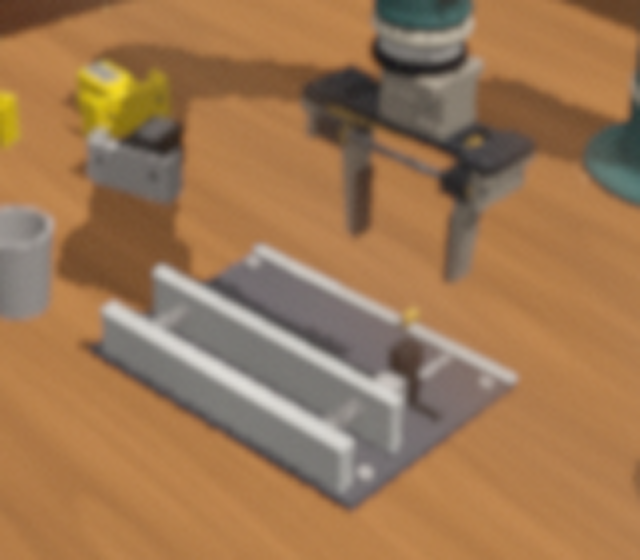

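The gripper hangs above the stop, with the jaws along the track. Pointer tip is at about (453,350), clip at (410,316) and grip at (407,350). Descend and pinch.

Emit:
jog_arm([
  [[0.06,-0.006,0.05,0.004,0,0,0],[0.06,-0.006,0.1,0.004,0,0,0],[0.06,-0.006,0.12,0.004,0,0,0],[0.06,-0.006,0.12,0.004,0,0,0],[0.01,-0.006,0.12,0.004,0,0,0],[0.01,-0.006,0.12,0.004,0,0,0],[0.01,-0.006,0.12,0.004,0,0,0],[0.01,-0.006,0.12,0.004,0,0,0],[0.01,-0.006,0.12,0.004,0,0,0],[0.01,-0.006,0.12,0.004,0,0,0]],
], squeeze=25)

```text
time_s: 3.42
tool_pos: [0.5323, 0.1025, 0.2218]
orientation: [0.528, -0.526, 0.471, -0.471]
force: [-0.9, 5.0, 3.1]
grip_width: 0.0199
```

Emit:
jog_arm([
  [[0.01,0.015,0,0,0,0,0],[0.01,0.03,0,0,0,0,0],[0.01,0.045,0,0,0,0,0],[0.01,0.058,0,0,0,0,0],[0.01,0.062,0,0,0,0,0],[0.01,0.062,0,0,0,0,0],[0.01,0.062,0,0,0,0,0]],
])

```text
time_s: 4.3
tool_pos: [0.5394, 0.0409, 0.2218]
orientation: [0.528, -0.526, 0.471, -0.471]
force: [-0.1, 5.2, 3.0]
grip_width: 0.0194
```

```bash
python3 - <<'E'
from h import *
print(arm.sense()['tool_pos'],arm.sense()['force'],arm.sense()['grip_width'])
a=cam('top')['frame'][145:235,175:300];b=cam('scene')['frame'][185:260,195:315]
r=lambda f,k:cv2.resize(f[:,:,::-1],None,fx=k,fy=k,interpolation=cv2.INTER_CUBIC)
A=r(a,3.2);B=r(b,3.2);h=max(len(A),len(B));pad=lambda i:np.pad(i,((0,h-len(i)),(0,0),(0,0)))
cv2.imwrite('pics/s3.png',np.hstack([pad(A),pad(B)]))
E
```

```text
[0.53937858 0.04088209 0.22175451] [-0.14463082  5.24075531  3.04542441] 0.019388904327439865
```

View pics/s3.png

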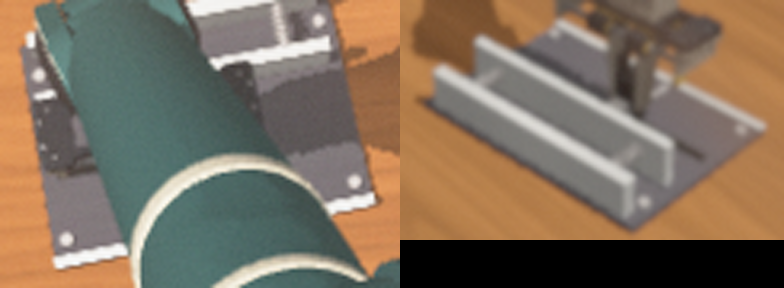

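The arm hides the pointer in both views. Release, lift, travel to above the pump, and check from there.

Emit:
jog_arm([
  [[0.06,0,0,0,0,0,0],[0.06,0,0,0,0,0,0],[0.06,0,0,0,0,0,0],[0.06,0,-0.06,0,0,0,0],[0.0919,0,-0.12,0,0,0,0],[0.0919,0.05,-0.12,-0.02,0,-0.05,0],[0.0919,0.1,-0.12,-0.04,0,-0.1,0],[0.0919,0.16,-0.12,-0.06,0,-0.15,0],[0.0919,0.21,-0.12,-0.08,0,-0.2,0],[0.0919,0.26,-0.12,-0.1,0,-0.21,0]],
])

```text
time_s: 5.65
tool_pos: [0.4673, -0.2326, 0.3411]
orientation: [-0.573, 0.573, -0.414, 0.414]
force: [1.2, -0.6, 0.1]
grip_width: 0.0919
```

```bash
python3 - <<'E'
from h import *
print(arm.sense()['tool_pos'],arm.sense()['orientation'])
a=cam('top')['frame'][125:235,175:385]
r=lambda f,k:cv2.resize(f[:,:,::-1],None,fx=k,fy=k,interpolation=cv2.INTER_CUBIC)
cv2.imwrite('pics/s4.png',r(a,3.8))
E
```

```text
[ 0.4672773  -0.23260975  0.34113646] [-0.57311913  0.57325519 -0.41398382  0.41416221]
```

View pics/s4.png

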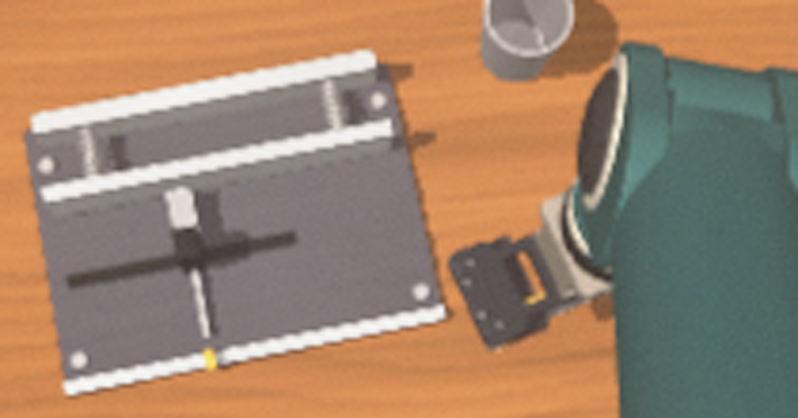

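The stop has moved: pointer tip at (208,335), clip at (210,358), and extending the pointer's line reaches about (211,356). That looks aligned, so I check it numerically.

```bash
python3 - <<'E'
from h import *
c=arm.camera('top');O=np.array([.538,.003]);a=.111;ax=np.array([np.cos(a),np.sin(a)]);ay=np.array([-ax[1],ax[0]])
P=lambda u,v,z: ray(c,175+(u+.5)/3.8-.5,125+(v+.5)/3.8-.5,z)
for n,u,v,zs in[('tip',208,336,(.016,.03,.048)),('clip',210,357,(.022,)),('tongueEnd',178,190,(.041,)),('gripL',178,255,(.067,)),('gripR',200,250,(.067,))]:
  for z in zs: d=P(u,v,z)[:2]-O; print(n,z,(d@ax).round(4),(d@ay).round(4))
print('grip pinched jig', (np.array([.5394,.0409])-O)@ay, (np.array([.5394,.0409])-O)@ax)
E
```

```text
tip 0.016 -0.0613 0.0359
tip 0.03 -0.0637 0.0353
tip 0.048 -0.0667 0.0345
clip 0.022 -0.0792 0.0371
tongueEnd 0.041 0.0554 0.0372
gripL 0.067 -0.0031 0.0451
gripR 0.067 -0.0025 0.0277
grip pinched jig 0.03751167559755157 0.005589650603038932
```

The pointer is within about 1.5 mm of the clip, consistent with the pinch pose (0.0375). On to the pump.

Emit:
jog_arm([
  [[0.065,0.06,0,-0.03,0,0,0],[0.065,0.115,0,-0.065,0,0,0],[0.065,0.115,0,-0.065,0,0,0],[0.065,0.115,0.05,-0.065,0,0,0]],
])

```text
time_s: 6.25
tool_pos: [0.4439, -0.3615, 0.2936]
orientation: [-0.573, 0.573, -0.412, 0.418]
force: [0.2, -0.8, -0.8]
grip_width: 0.0648
```

```bash
python3 - <<'E'
from h import *
print(arm.sense()['tool_pos'],arm.sense()['orientation'],arm.sense()['grip_width'])
a=cam('scene')['frame'][120:200,140:260]
cv2.imwrite('pics/s5.png',cv2.resize(a[:,:,::-1],None,fx=5,fy=5,interpolation=cv2.INTER_CUBIC))
E
```

```text
[ 0.44393164 -0.36148302  0.29361433] [-0.57276147  0.57283765 -0.4116432   0.41755382] 0.06476239989910534
```

View pics/s5.png

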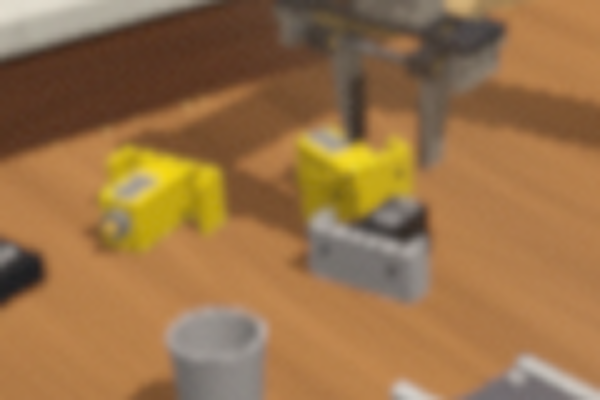

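```bash
python3 - <<'E'
from h import *
c=arm.camera('scene')
for p in[(.481,-.2925,.05),(.513,-.3875,.05),(.481,-.2925,0),(.513,-.3875,0)]: print(((proj(c,p)-[140,120])*5).round())
E
```

```text
[405. 255.]
[306. 224.]
[407. 308.]
[309. 276.]
```

Scene-view projection agrees to within about 2–5 px (blurry). The jaws self-centre and the margin is about 15 mm, so I go down with the jaws wider and watch the force.

Emit:
jog_arm([
  [[0.078,-0.004,0.03,0,0,0,0],[0.078,-0.004,0.05,0,0,0,0],[0.078,-0.004,0.06,0,0,0,0],[0.078,-0.004,0.065,0,0,0,0],[0.078,-0.004,0.065,0,0,0,0]],
])

```text
time_s: 6.98
tool_pos: [0.4417, -0.3563, 0.2266]
orientation: [-0.573, 0.573, -0.414, 0.414]
force: [-0.1, -0.3, 0.3]
grip_width: 0.0782
```

Emit:
jog_arm([
  [[0.078,0,0.02,0,0,0,0],[0.078,0,0.027,0,0,0,0],[0.078,0,0.027,0,0,0,0],[0.03,0,0.027,0,0,0,0],[0.03,0,0.027,0,0,0,0],[0.03,0,0.027,0,0,0,0],[0.03,0,0.027,0,0,0,0],[0.03,0,0.027,0,0,0,0]],
], squeeze=40)

```text
time_s: 7.98
tool_pos: [0.4414, -0.3569, 0.1994]
orientation: [-0.573, 0.573, -0.414, 0.415]
force: [0.1, -2.2, 1.6]
grip_width: 0.0398
```

Pinched at 39.8 mm. Lift and carry to above the jig.

Emit:
jog_arm([
  [[0.03,0,-0.03,0,0,0,0],[0.03,0,-0.07,0,0,0,0],[0.03,-0.02,-0.09,0.01,0,0,0],[0.03,-0.07,-0.09,0.04,0,0.05,0],[0.03,-0.12,-0.09,0.07,0,0.1,0],[0.03,-0.17,-0.09,0.1,0,0.15,0],[0.03,-0.22,-0.09,0.13,0,0.2,0],[0.03,-0.27,-0.09,0.16,0,0.208,0],[0.03,-0.289,-0.09,0.164,0,0.208,0],[0.03,-0.289,-0.09,0.164,0,0.208,0]],
])

```text
time_s: 9.22
tool_pos: [0.5055, -0.0283, 0.2884]
orientation: [-0.528, 0.529, -0.471, 0.469]
force: [0.1, -1.1, -3.8]
grip_width: 0.0398
```

```bash
cat >> h.py <<'E'
O=np.array([.538,.003]);a=.111;ax=np.array([np.cos(a),np.sin(a)]);ay=np.array([-ax[1],ax[0]])
def st():
    s=arm.sense();d=s['tool_pos'][:2]-O;R=Ro.from_quat(np.roll(s['orientation'],-1)).as_matrix()
    print('t',s['time_s'],'jig',(d@ax).round(4),(d@ay).round(4),'z',s['tool_pos'][2].round(4),'yaw',np.arctan2(R[1,2],R[0,2]).round(4),'down',R[:,1].round(3),'Fx',(s['force'][:2]@ax).round(2),'Fy',(s['force'][:2]@ay).round(2),'Fz',s['force'][2].round(2),'w',s['grip_width'].round(4))
E
python3 - <<'E'
from h import *
for i in range(2): st(); c=cam('scene')
a=c['frame'][130:270,180:340]
cv2.imwrite('pics/s6.png',cv2.resize(a[:,:,::-1],None,fx=4,fy=4,interpolation=cv2.INTER_CUBIC))
E
```

```text
Traceback (most recent call last):
  File "h.py", line 18, in st
    print('t',s['time_s'],'jig',(d@ax).round(4),(d@ay).round(4),'z',s['tool_pos'][2].round(4),'yaw',np.arctan2(R[1,2],R[0,2]).round(4),'down',R[:,1].round(3),'Fx',(s['force'][:2]@ax).round(2),'Fy',(s['force'][:2]@ay).round(2),'Fz',s['force'][2].round(2),'w',s['grip_width'].round(4))
                                                                                                                                                                                                                                                                  ^^^^^^^^^^^^^^^^^^^^^
AttributeError: 'float' object has no attribute 'round'
```

```bash
sed -i "s/s\['grip_width'\].round(4)/s['grip_width']/" h.py
python3 - <<'E'
from h import *
for i in range(2): st(); c=cam('scene')
a=c['frame'][130:270,180:340]
cv2.imwrite('pics/s6.png',cv2.resize(a[:,:,::-1],None,fx=4,fy=4,interpolation=cv2.INTER_CUBIC))
E
```

```text
t 9.225 jig -0.0358 -0.0275 z 0.2884 yaw 0.1162 down [-0.002  0.001 -1.   ] Fx 0.01 Fy -1.07 Fz -3.83 w 0.03983348787366817
t 9.275 jig -0.0358 -0.0294 z 0.2884 yaw 0.1133 down [-0.002 -0.    -1.   ] Fx -0.52 Fy -0.17 Fz -3.44 w 0.03991887676803478
```

View pics/s6.png

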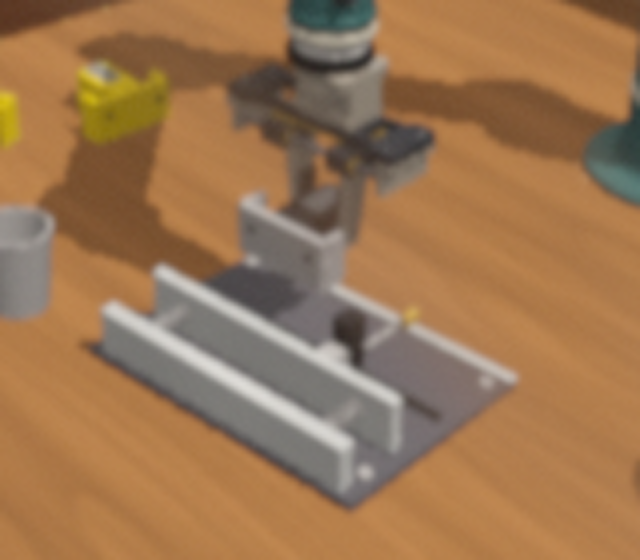

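The pump hangs level in front of the fence, the stop is clear to the right, and the pointer runs to the clip at (410,316). Lower it onto the plate.

Emit:
jog_arm([
  [[0.03,0,0.04,0,0,0,0],[0.03,0,0.065,0,0,0,0],[0.03,0,0.073,0,0,0,0],[0.03,0,0.076,0,0,0,0],[0.03,0,0.0775,0,0,0,0],[0.03,0,0.0785,0,0,0,0],[0.03,0,0.0785,0,0,0,0]],
])

```text
time_s: 10.2
tool_pos: [0.5064, -0.0305, 0.211]
orientation: [0.527, -0.527, 0.471, -0.472]
force: [-0.5, -0.1, -3.1]
grip_width: 0.0401
```

```bash
python3 -c "from h import *;st()"
```

```text
t 10.2 jig -0.0351 -0.0298 z 0.211 yaw 0.1118 down [ 0.001 -0.    -1.   ] Fx -0.54 Fy -0.05 Fz -3.14 w 0.040073018291775855
```

Emit:
jog_arm([
  [[0.03,-0.003,0.001,0,0,0,0],[0.03,-0.005,0.0015,0.005,0,0,0],[0.03,-0.005,0.0018,0.015,0,0,0],[0.03,-0.005,0.0018,0.025,0,0,0],[0.03,-0.005,0.0018,0.028,0,0,0],[0.03,-0.005,0.0018,0.028,0,0,0]],
])

```text
time_s: 10.95
tool_pos: [0.5332, -0.0222, 0.2093]
orientation: [-0.527, 0.528, -0.472, 0.471]
force: [-5.4, -0.8, 7.6]
grip_width: 0.0397
```

```bash
python3 -c "from h import *;st()"
```

```text
t 10.95 jig -0.0075 -0.0245 z 0.2093 yaw 0.112 down [-0.002 -0.001 -1.   ] Fx -5.47 Fy -0.22 Fz 7.59 w 0.0396823638075707
```

Emit:
jog_arm([
  [[0.03,0,-0.0006,0,0,0,0],[0.03,0,-0.0008,0,0,0,0],[0.03,0,-0.0008,0,0,0,0]],
])

```text
time_s: 11.32
tool_pos: [0.5337, -0.0223, 0.2094]
orientation: [0.527, -0.527, 0.471, -0.471]
force: [-0.0, 1.0, -1.9]
grip_width: 0.0401
```

```bash
python3 -c "from h import *;st()"
```

```text
t 11.325 jig -0.0071 -0.0246 z 0.2094 yaw 0.1118 down [ 0.  0. -1.] Fx 0.09 Fy 0.95 Fz -1.88 w 0.04007847849913566
```

Emit:
jog_arm([
  [[0.03,0,0,0.003,0,0,0],[0.03,0,0,0.006,0,0,0],[0.03,0,0,0.008,0,0,0],[0.03,0,0,0.01,0,0,0],[0.03,0,0,0.01,0,0,0]],
])

```text
time_s: 11.95
tool_pos: [0.5434, -0.0213, 0.2094]
orientation: [-0.527, 0.527, -0.471, 0.471]
force: [-1.4, 0.4, -2.7]
grip_width: 0.0396
```

```bash
python3 -c "from h import *;st()"
```

```text
t 11.95 jig 0.0027 -0.0247 z 0.2094 yaw 0.1119 down [-0. -0. -1.] Fx -1.35 Fy 0.55 Fz -2.68 w 0.03961884014233947
```

Emit:
jog_arm([
  [[0.03,0,0,0.002,0,0,0],[0.03,0,0,0.004,0,0,0],[0.03,0,0,0.006,0,0,0],[0.03,0,0,0.006,0,0,0],[0.03,0,0,0.006,0,0,0]],
])

```text
time_s: 12.58
tool_pos: [0.5486, -0.0208, 0.2094]
orientation: [-0.526, 0.528, -0.472, 0.471]
force: [-5.4, -0.8, 1.4]
grip_width: 0.0398
```

```bash
python3 -c "
from h import *
for i in range(4): st(); cam('top')"
```

```text
t 12.575 jig 0.0079 -0.0248 z 0.2094 yaw 0.1121 down [-0.003 -0.001 -1.   ] Fx -5.49 Fy -0.24 Fz 1.35 w 0.03983584167016868
t 12.625 jig 0.0079 -0.0248 z 0.2094 yaw 0.1122 down [-0.003 -0.001 -1.   ] Fx -5.36 Fy 0.85 Fz 1.54 w 0.03944048638670669
t 12.675 jig 0.0079 -0.0248 z 0.2094 yaw 0.1123 down [-0.003 -0.001 -1.   ] Fx -6.65 Fy 0.17 Fz 1.9 w 0.03963887849748259
t 12.725 jig 0.0079 -0.0248 z 0.2094 yaw 0.1122 down [-0.003 -0.001 -1.   ] Fx -5.59 Fy -0.71 Fz 0.75 w 0.04008841418877087
```

Emit:
jog_arm([
  [[0.03,0,0,0.002,0,0,0],[0.03,0,0,0.004,0,0,0],[0.03,0,0,0.0055,0,0,0],[0.03,0,0,0.0055,0,0,0],[0.03,0,0,0.0055,0,0,0]],
])

```text
time_s: 13.4
tool_pos: [0.5529, -0.0203, 0.2094]
orientation: [-0.526, 0.529, -0.472, 0.47]
force: [-11.3, -1.4, 6.5]
grip_width: 0.0397
```

```bash
python3 - <<'E'
from h import *
for i in range(4): st(); c=cam('top')
b=cam('scene')['frame'][180:260,195:315]; f=c['frame']
cv2.imwrite('pics/topP.png',f[:,:,::-1])
r=lambda f,k:cv2.resize(f[:,:,::-1],None,fx=k,fy=k,interpolation=cv2.INTER_CUBIC)
A=r(f[145:235,175:300],3.2);B=r(b,3.2);h=max(len(A),len(B));pad=lambda i:np.pad(i,((0,h-len(i)),(0,0),(0,0)))
cv2.imwrite('pics/s7.png',np.hstack([pad(A),pad(B)]))
E
```

```text
t 13.4 jig 0.0123 -0.0248 z 0.2094 yaw 0.1126 down [-0.006 -0.002 -1.   ] Fx -11.34 Fy -0.17 Fz 6.51 w 0.03967414465888823
t 13.45 jig 0.0122 -0.0248 z 0.2094 yaw 0.1125 down [-0.006 -0.001 -1.   ] Fx -11.26 Fy -0.36 Fz 6.65 w 0.03962158728710307
t 13.5 jig 0.0122 -0.0248 z 0.2094 yaw 0.1125 down [-0.006 -0.001 -1.   ] Fx -11.63 Fy 0.5 Fz 6.87 w 0.040045808135432424
t 13.55 jig 0.0122 -0.0248 z 0.2094 yaw 0.1126 down [-0.006 -0.001 -1.   ] Fx -11.32 Fy -0.43 Fz 7.73 w 0.039828381110789936
```

View pics/s7.png

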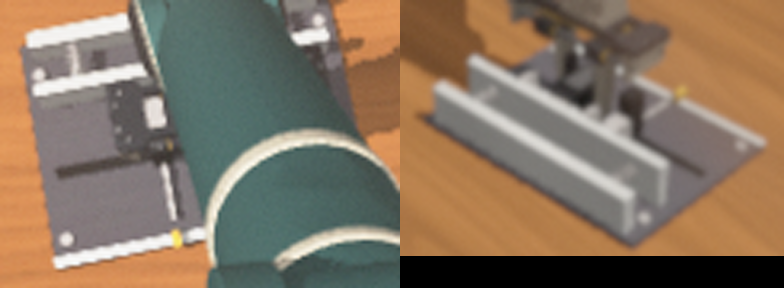

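The pointer at (168,165)–(176,222) still runs to the clip at (177,240), and the fence has moved back. I ease the plate load slightly and measure the fence shift from the images.

Emit:
jog_arm([
  [[0.03,0,-0.0003,0,0,0,0],[0.03,0,-0.0006,0,0,0,0],[0.03,0,-0.0006,0,0,0,0],[0.03,0,-0.0006,0,0,0,0]],
])

```text
time_s: 14.15
tool_pos: [0.5529, -0.0204, 0.2095]
orientation: [-0.526, 0.529, -0.472, 0.47]
force: [-8.9, -0.6, 2.8]
grip_width: 0.0398
```

```bash
python3 - <<'E'
from h import *
for i in range(3): st(); c=cam('top')
g0=cv2.cvtColor(cv2.imread('pics/top0.png'),cv2.COLOR_BGR2GRAY).astype(float)
g1=cv2.cvtColor(c['frame'],cv2.COLOR_RGB2GRAY).astype(float)
# sample profiles along jig x at fixed jig y, at height .064
xs=np.arange(.035,.1,.0005)
for y in(.12,.128,.135):
    pr=[]
    for g in(g0,g1):
        uv=np.array([proj(c,[*(O+x*ax+y*ay),.064]) for x in xs]).astype(np.float32)
        p=cv2.remap(g.astype(np.float32),uv[:,:1],uv[:,1:],cv2.INTER_LINEAR)[:,0]
        w=np.clip(p-150,0,None);i=w.argmax();sl=slice(max(i-22,0),i+23);pr.append((xs[sl]*w[sl]).sum()/w[sl].sum())
    print(y,np.round(pr,4),pr[1]-pr[0])
E
```

```text
t 14.15 jig 0.0123 -0.0249 z 0.2095 yaw 0.1127 down [-0.006 -0.001 -1.   ] Fx -8.9 Fy 0.36 Fz 2.75 w 0.03975610611364284
t 14.2 jig 0.0122 -0.0249 z 0.2095 yaw 0.1128 down [-0.006 -0.001 -1.   ] Fx -10.03 Fy -0.61 Fz 2.08 w 0.04013226571484156
t 14.25 jig 0.0123 -0.0248 z 0.2095 yaw 0.1127 down [-0.006 -0.001 -1.   ] Fx -10.03 Fy -0.81 Fz 3.14 w 0.04004758419707067
0.12 [0.066  0.0756] 0.009598020529311926
0.128 [0.0662 0.0758] 0.009689477495047089
0.135 [0.0658 0.0766] 0.010821473732633105
```

Give is about 10 mm by image and Fx is about 10 N, so the two agree. I estimate a gap of 1–2 mm at the stop, so I nudge gently towards it and watch the side force.

Emit:
jog_arm([
  [[0.03,-0.0007,0,0,0,0,0],[0.03,-0.0015,0,0,0,0,0],[0.03,-0.0015,0,0,0,0,0],[0.03,-0.0015,0,0,0,0,0]],
])

```text
time_s: 14.8
tool_pos: [0.5529, -0.02, 0.2095]
orientation: [-0.525, 0.529, -0.473, 0.47]
force: [-8.9, -4.9, 2.4]
grip_width: 0.0398
```

```bash
python3 - <<'E'
from h import *
for i in range(3): st(); c=cam('top')
a=c['frame'][175:230,190:250]
cv2.imwrite('pics/s8.png',cv2.resize(a[:,:,::-1],None,fx=8,fy=8,interpolation=cv2.INTER_CUBIC))
E
```

```text
t 14.8 jig 0.0123 -0.0245 z 0.2095 yaw 0.111 down [-0.006 -0.002 -1.   ] Fx -9.42 Fy -3.9 Fz 2.41 w 0.03982033187509477
t 14.85 jig 0.0122 -0.0245 z 0.2095 yaw 0.1111 down [-0.006 -0.002 -1.   ] Fx -9.66 Fy -2.59 Fz 3.29 w 0.03954212619754181
t 14.9 jig 0.0123 -0.0245 z 0.2095 yaw 0.111 down [-0.006 -0.002 -1.   ] Fx -10.28 Fy -2.97 Fz 2.98 w 0.039989342522589504
```

View pics/s8.png

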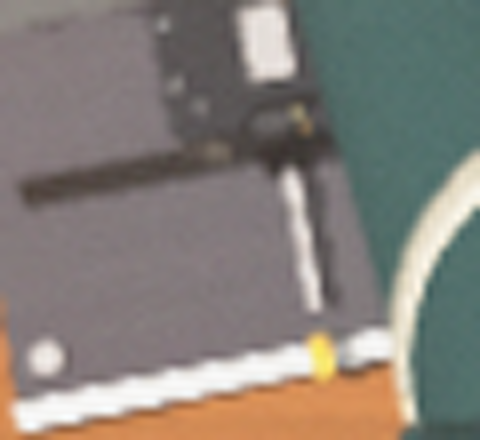

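The pointer tip at (315,308) extends to about (323,355), with the clip at (320,355), so it is still aligned. The side push of about 3 N is below the stop's 8 N slide force. Hand in.

```bash
python3 -c "
from h import *
st(); print(arm.job_done())"
```

```text
t 14.95 jig 0.0122 -0.0245 z 0.2095 yaw 0.111 down [-0.006 -0.002 -1.   ] Fx -8.84 Fy -2.62 Fz 1.22 w 0.039579396034475266
the job is handed in; nothing more can be done
None
```

I handed the job in at about 15 s, with the arm still holding the pump pressed to the fence. The hand-in gives no verdict. I slid the stop about 62 mm until its pointer met the clip. Then I gripped the pump, set it on the plate against the stop and pressed its bracket face to the fence.

Last checks:
- **Push:** the wrist force was about 9–10 N into the fence. The camera showed the fence pushed back 9.6–10.8 mm, so the two agree. I never saw more than 11.6 N.
- **Pointer:** within about 1–2 mm of the clip in the top view, including after the pump was against the stop.
- **Squareness and rest:** the tool's yaw matches the jig's, its tilt is 6 mrad, and the pump rests lightly on the plate.
- **Stop contact:** about 3 N sideways, below the 8 N that would slide the stop. I inferred contact from this force and the gripper position. The arm hid the bracket end, and some of that 3 N may be friction on the fence.
- **Bystanders:** I didn't go near the screwdriver, jug or roll. I didn't measure their positions again at the end.

One early disagreement: the scene-camera check of the pump position was off by 2–5 pixels. It made no difference, because the grip closed at 39.8 mm, matching the pump's 40 mm width.

I viewed 10 pictures.

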